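# Seat the pipe in the drill jig and close its guarded clamp

## Task

Get the pipe offcut ready for cross-drilling. With a fingertip against its free end, push it along the V-blocks of the drill jig until its other end is fully home against the end stop; then reach down through the window of the lever guard and press the clamp lever all the way down, so that the clamp's rubber pad bears on the pipe, and come back out. Do not touch the guard, do not lift the pipe out of the V-blocks, and leave the other things where they lie.

Things in the scene. Friction and masses are not known exactly. Their poses are not given: they have to be found in the camera images.
- jig: steel drill jig bolted to the bench, a long dark base 12 mm thick with two V-blocks, a bridge with a drill bush (80 mm high) between them, an end stop and a toggle clamp, all on one line. Origin: on the bench under that line. Its y axis runs along the line of the pipe, from the stop towards the pipe's free end; its x axis is level and across it; z up. The base spans y = -195 to +156 mm and x = +-47 mm (+-83 mm under the guard, y = -195 to -60 mm).
- stop_face (a point): centre of the flat face of the end stop (40 mm wide, top 50 mm above the bench) that the pipe's end must meet; at jig x 0, y -20 mm, 39.5 mm above the bench, on the pipe's axis. Axes as the jig's.
- pipe_stop_end (a point): centre of the pipe's end that faces the stop. The pipe is a dark steel offcut, 220 mm long, 27 mm outside diameter, 0.2 to 0.45 kg, lying in the two V-blocks with its axis 39.5 mm above the bench; it starts 15 to 48 mm short of the stop. Sliding it takes 1 to 6 N.
- pipe_free_end (a point): centre of the pipe's other end, which sticks out beyond the base over the bare bench (44 mm beyond it when the pipe is home); push here towards the stop.
- guard: grey sheet-steel lever guard fixed on the jig beside the stop: a level top 150 mm across (jig x) by 138 mm along (jig y, -194 to -56 mm), 3 mm thick, its upper face 110 mm above the bench, on corner posts with wire mesh on the two long sides. Origin and axes as the jig's. Must not be touched.
- window (a point): centre of the rectangular opening in the guard's top, at its upper face: jig x 0, y -125 mm, 110 mm above the bench; clear opening 114 mm across (jig x) by 102 mm along (jig y). Axes as the jig's.
- lever (a joint): hinge of the clamp's hand lever, rad: 0 when raised (clamp open), 0.45 at its end stop when fully down (clamp shut). Starts at 0 to 0.08. Needs 2 to 8 N at the grip, about 15 N in the last few mm where the pad meets the pipe and the lever its end stop; stays where it is left.
- lever_grip (a point): point on the upper side of the lever's black ribbed rubber grip where it is to be pressed, below the window. The grip is a round bar of 15 mm diameter and 47 mm long pointing from the clamp towards jig -y; this point is 19 mm before its tip. The lever's pivot is at jig x 0, y -60 mm, 75 mm above the bench; the point lies 97 mm above the bench when raised and 68 mm when fully down, at jig y -122 to -126 mm.
- clamp_pad (a point): centre of the underside of the rubber pad (15 mm diameter) at the end of the clamp arm. The arm is linked to the lever: about 27 mm above the pipe when the clamp is open, pressed on top of the pipe, just inside the stop, when the lever is fully down.
- clamp_arm: the clamp's arm with its spindle and rubber pad; origin at its pivot, jig x 0, y -47 mm, 68 mm above the bench.
- pipe: the same pipe; origin midway along it, on its underside; its y axis points from the stop end to the free end.
- bolt: bystander: hex bolt 75 mm long lying on the bench beside the jig, 25 mm high; origin under its centre
- nut: bystander: hex nut 30 mm wide, 16 mm high, on the bench beside the jig; origin under its centre
- spanner: bystander: combination spanner 185 mm long, 7 mm high, on the bench along the robot's side of the jig; origin under its centre
- bearing: bystander: ball bearing 52 mm across, 15 mm high, on the bench; origin under its centre
- plug: bystander: spark plug 77 mm long on the bench; origin under its centre
- pliers: bystander: pliers 192 mm long, 12 mm high, on the bench; origin under its centre
- tape_measure: bystander: steel tape measure standing on the bench, 36x83x70 mm; origin under its centre

How it is judged:
By the outcome, as a careful person would: the job done as asked, in the order asked, and still so for the second after the job is handed in, with the robot touching nothing.
It also fails if it takes over 45 s, if anything falls off the work surface, if the arm or the gripper's body presses on something with over 40 N, if the wrist force passes 120 N, or if a joint passes its speed limit or range.

## Robot

A 6-joint arm with a two-finger parallel gripper is mounted at the origin on a cart in front of the work surface, level with it; the furniture and walls round the work are solid. World frame = base frame: x ahead of the robot, y to its left, z up, the work surface at z = 0. Lengths are in m, angles in rad, forces in N, time in s.
With the tool pointing down it reaches from about 0.25 to 0.775 m from the base axis. Payload 8.9 kg.
Tool frame: the origin (TCP) lies at the very end of the fingers, on their centre line; the grasp point (between the pads) lies arm.tcp_to_grasp behind it (arm.tcp_to_grasp is the distance from the TCP to the grasp point, in m); z points along the fingers, x is the direction in which the jaws open and shut, and the axes are right-handed (so a half turn about z gives the same grasp; the last joint's range is limited). The gripper opens to 85 mm and grips with 20 to 120 N. Pads are 22 mm wide; open, the fingers measure 114 mm over their backs; the gripper's body (76 mm by 85 mm) begins 54 mm behind the grasp point. The pads swing forward as they close: fully open they stand 13 mm farther back than shut.
Start: joints at [1.176, 0.291, -0.153, 1.127, 0, 1.431], TCP at [0.133, 0.508, 0.231] pointing down, gripper open.
Joint ranges: [-2.52, 2.52], [-0.91, 1.74], [-1.3, 1.37], [-1.96, 2.02], [-1.52, 1.47], [-3.14, 3.14]. Speed limits (rad/s): [2.22, 2.22, 2.79, 3.14, 3.14, 3.14].

## Interface

Orientations are given as a rotation vector (axis times angle).
In Python, from workcell import sensors, viewer, job, finder, arm gives the robot as it stands. The module is installed in compiled form; this text tells all that it offers.
- The arm moves only by the shell command python3 -m crank 'ROWS'. ROWS is a JSON object of lists of equal length, an entry for each row: "linear": the shift along the tool's x, y, z in cm, a list of three; "dr": the turn, a rotation vector about the tool's x, y, z in rad, a list of three; "jaw": the opening, from 0 (shut) to 1 (fully open). In form: {"linear": [[tx, ty, tz], ...], "dr": [[rx, ry, rz], ...], "jaw": [jaw, ...]}. A call has 1 to 8 rows; each row is the pose to reach, as a shift and turn from the pose commanded when the call began, along the tool's axes at that moment; what a row does not reach only later rows make up. A row lasts 1/12 s, in which the tool goes at most 41.7 mm and 7.16 degrees, less where a joint would pass 70% of its speed; a pose out of reach is approached as far as the arm can. A call with a gripper value outside its range is refused whole. The fingers move at their own pace and stop on an object; the grip force is fixed at half the most. Time passes only in rows, so rows that repeat a pose let the fingers close. It gives the time, the measured TCP pose, the force and the opening at its end, in the units of the state.
- sensors.observe(): the state, without advancing time (a new reading comes with each control period).
- viewer.snapshot(name): name is "scene" or "top" or "wrist"; returns the picture (420x560x3 uint8, blue, green, red); there is no depth.
- viewer.camera_model(name): a dict with "fx", "fy", "cx", "cy" (pixels), "position" and "rotation" of the camera in the world. Camera axes: x right, y up, looking along -z (the intrinsics and any distortion apply to the point x, -y, -z); pixel columns grow to the right and rows downward; lengths in m; the calibration is good to about 2 mm. A picture is of the moment at which its call begins: read the wrist's pose just before it. camera_model takes no time and is no camera call; for the wrist camera it gives the pose at the moment of the call.
- job.finish_job(): hands the job in, once; it reports no verdict.
Trained networks look in the newest picture that a camera, given by its name, has taken for a name from the list of things; names that differ only in an ending like _2 or _b are one class to them, and where a whole thing is asked for, a point or a joint stands for the part that bears it (a point fixed in the world has none). Each returns a list of dicts, best first, with "p" (0 to 1); they miss things now and then, are a little off and sometimes report something else, mostly with a low value. They report only what shows in the picture. A call takes as long as a camera call.
- finder.regions_of(label, camera): "mask" (420x560 bool, what is visible of it) and "bbox" ([left, top, width, height] in pixels, round what is visible of it).
The state is a dict: "time_s": time; "joint_positions": joint angles; "dq": joint speeds; "tau": joint torques, N m; "tool_pos": TCP position; "orientation": TCP orientation; "contact_force": force on the tool from outside, world axes, zero at the start; "torque": the same for the moment, N m; "opening": finger opening in m.
Only numpy, scipy, OpenCV 4.12 (cv2) and the standard library are available. Lean on these libraries where they do the work, as an engineer would, in place of code of your own. Each camera call takes 0.05 s, during which the arm holds its last target.

## Working session

There is one attempt and no reset: what is moved stays moved. The work goes in short steps, Python scripts to look and compute and a shell command to move; the robot and the scene stay as the last step left them, time stands still between calls to the robot, and variables do not carry over. Pictures are saved under pics/ and viewed, and the job is handed in when it is done.

```bash
mkdir -p pics; python3 - <<'E'
from workcell import sensors, viewer, job, finder, arm
import cv2
s=sensors.observe();print(s, arm.tcp_to_grasp)
for n in("scene","top","wrist"):
    m=viewer.camera_model(n);print(n,m)
    cv2.imwrite(f"pics/{n}0.png",viewer.snapshot(n))
E
```

```text
{'time_s': 0.0, 'joint_positions': array([ 1.17567504e+00,  2.91262491e-01, -1.54115305e-01,  1.12670301e+00,
        1.75696529e-05,  1.43150254e+00]), 'dq': array([-0.00122078,  0.00125485,  0.00066333, -0.00020229,  0.00027222,
        0.00083783]), 'tau': array([-3.39880526e-04, -5.37140930e+01,  3.31373477e+01,  1.57364871e-02,
       -2.54635588e-04,  2.52139012e-05]), 'tool_pos': array([0.13266872, 0.50751379, 0.23074566]), 'orientation': array([ 2.48617947e+00,  1.91953425e+00, -1.76609364e-03]), 'contact_force': array([-0.40647816, -0.29189186,  0.30083958]), 'torque': array([ 0.00564879,  0.02918042, -0.02963294]), 'opening': 0.08508384753326317} 0.0187
scene {'fx': 387.78789085721235, 'fy': 387.78789085721235, 'cx': 273.5760365947673, 'cy': 213.5341651496082, 'position': array([-0.23705371, -0.61283522,  0.65831383]), 'rotation': array([ 0.98382534, -0.46969831, -0.76306269])}
top {'fx': 443.21101445307687, 'fy': 443.21101445307687, 'cx': 281.087026100237, 'cy': 213.21696922197052, 'position': array([0.4372473 , 0.05975869, 1.4034322 ]), 'rotation': array([ 0.04263374, -0.04753345, -1.5884607 ])}
wrist {'fx': 331.72663995008867, 'fy': 331.72663995008867, 'cx': 278.84637514339335, 'cy': 208.28372963715154, 'position': array([0.06947112, 0.52559936, 0.37472175]), 'rotation': array([-0.22324184, -0.17148313,  1.3071546 ])}
```

View pics/scene0.png

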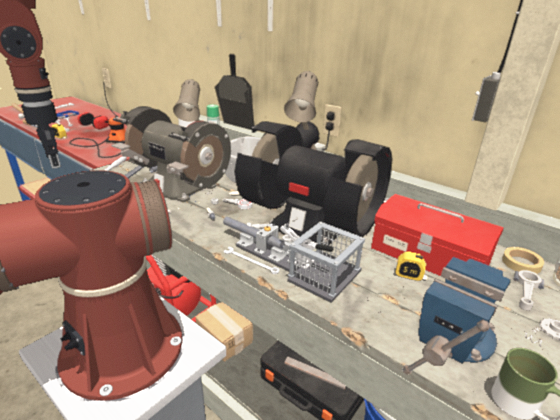

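View pics/top0.png

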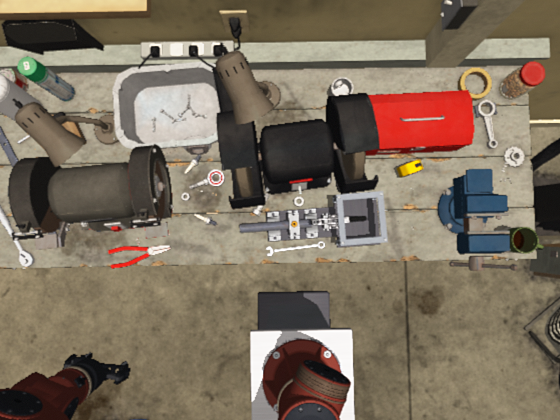

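View pics/wrist0.png

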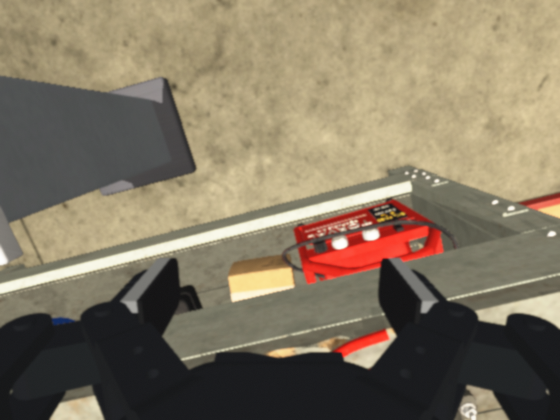

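```bash
cat > h.py <<'E'
import numpy as np, cv2
from scipy.spatial.transform import Rotation as R
def ray(m,u,v):
    d=np.array([(u-m['cx'])/m['fx'],-(v-m['cy'])/m['fy'],-1.0])
    return np.array(m['position']),R.from_rotvec(m['rotation']).apply(d)
def atz(m,u,v,z):
    p,d=ray(m,u,v);return p+d*(z-p[2])/d[2]
def proj(m,P):
    c=R.from_rotvec(m['rotation']).inv().apply(np.asarray(P,float)-m['position'])
    c=np.atleast_2d(c)
    return np.c_[m['cx']+m['fx']*c[:,0]/-c[:,2], m['cy']-m['fy']*c[:,1]/-c[:,2]]
def jig(x0,y0,yaw,pts):
    return R.from_euler('z',yaw).apply(np.atleast_2d(pts))+[x0,y0,0]
E
python3 - <<'E'
import cv2
a=cv2.imread('pics/top0.png')[180:260,225:395]
cv2.imwrite('pics/topz.png',cv2.resize(a,None,fx=4.6,fy=4.6,interpolation=cv2.INTER_CUBIC))
a=cv2.imread('pics/scene0.png')[195:305,200:370]
cv2.imwrite('pics/scz.png',cv2.resize(a,None,fx=4.6,fy=4.6,interpolation=cv2.INTER_CUBIC))
E
```

```text
(no output)
```

View pics/topz.png

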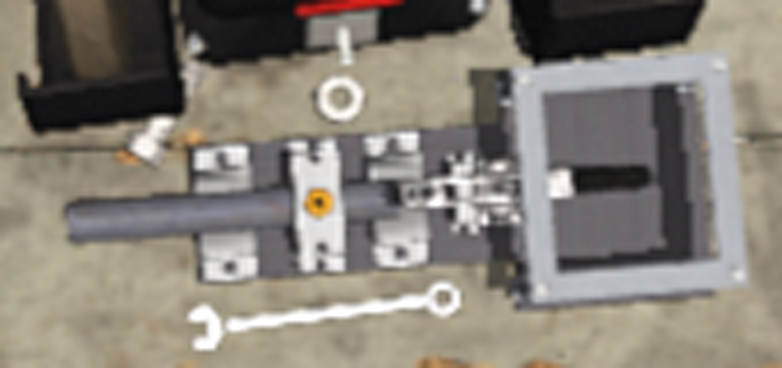

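View pics/scz.png

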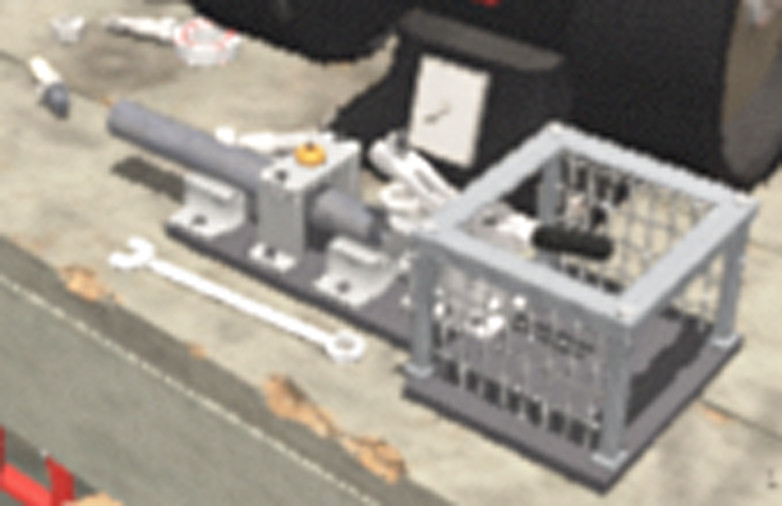

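```bash
cat > fit.py <<'E'
from h import *
from workcell import viewer
from scipy.optimize import least_squares
T=viewer.camera_model('top');S=viewer.camera_model('scene')
G=np.array([[75,-56,110],[75,-194,110],[-75,-194,110],[-75,-56,110]])/1e3
B=np.array([[47,156,12],[-47,156,12]])/1e3
k=4.6
off=lambda a,x,y:(np.array(a)+.5)/k+[x,y]-.5
gt=off([[514,68],[733,54],[746,284],[526,302]],225,180)
bt=off([[192,147],[198,282]],225,180)
gs=off([[556,124],[758,208],[622,318],[414,228]],200,195)
def res(p,parts='ts'):
    r=[]
    if 't' in parts: r+=[proj(T,jig(*p,G))-gt, proj(T,jig(*p,B))-bt]
    if 's' in parts: r+=[proj(S,jig(*p,G))-gs]
    return np.vstack(r).ravel()
if __name__=='__main__':
  for parts in('t','s','ts'):
    f=least_squares(res,[.4,0,0],args=(parts,));print(parts,f.x);print(f.fun.reshape(-1,2).round(2).tolist())
  p=f.x
  pe=off([[68,220]],225,180)[0]   # free end centre top edge
  for (u,v) in [(66,203),(72,240),(68,221)]:
    q=off([u,v],225,180); w=atz(T,*q,.0395); print('free end',w, R.from_euler('z',-p[2]).apply(w-[p[0],p[1],0]))
  for n,P in dict(free_home=[0,.2,.0395],stop=[0,-.02,.0395],win=[0,-.125,.11],grip=[0,-.124,.097]).items(): print(n,jig(*p,P))
E
python3 fit.py
```

```text
t [ 0.48615502 -0.05524389  0.05144109]
[[-0.2, -0.08], [-0.92, -0.29], [0.51, 0.83], [1.14, 0.23], [-0.65, -0.64], [0.07, -0.12]]
s [ 0.49072999 -0.05208915  0.03107737]
[[0.2, -0.36], [0.69, -1.1], [0.32, 1.3], [-1.2, -0.47]]
ts [ 0.4865705  -0.05419631  0.04812881]
[[-0.48, -0.16], [-1.18, -0.21], [0.08, 0.92], [0.69, 0.16], [-0.95, -0.94], [-0.32, -0.41], [-0.23, 0.16], [0.76, -0.87], [1.31, 2.02], [-0.95, 0.53]]
free end [0.48530336 0.18502801 0.0395    ] [0.01024347 0.23900827 0.0395    ]
free end [0.46049706 0.18133558 0.0395    ] [-0.01471175  0.23651355  0.0395    ]
free end [0.47324019 0.18384496 0.0395    ] [-0.00186265  0.23840695  0.0395    ]
free_home [[0.47694845 0.1455721  0.0395    ]]
stop [[ 0.4875327  -0.07417315  0.0395    ]]
win [[ 0.49258428 -0.17905157  0.11      ]]
grip [[ 0.49253617 -0.17805272  0.097     ]]
```

```bash
python3 - <<'E'
from h import *
from workcell import viewer
T=viewer.camera_model('top');S=viewer.camera_model('scene')
for uv in [(275,123),(240,160),(240,195),(275,207),(362,140),(222,125),(225,180)]:
    p,d=ray(S,*uv)
    print(uv)
    for x in (.45,.5,.55,.6,.65):
        w=p+d*(x-p[0])/d[0]; print('  ',w.round(3),proj(T,w).round(0)[0])
E
```

```text
(275, 123)
   [ 0.45  -0.029  0.398] [319. 232.]
   [0.5   0.013 0.379] [300. 211.]
   [0.55  0.056 0.36 ] [281. 191.]
   [0.6   0.098 0.341] [263. 171.]
   [0.65  0.141 0.323] [246. 153.]
(240, 160)
   [0.45  0.091 0.273] [267. 234.]
   [0.5   0.143 0.245] [248. 215.]
   [0.55  0.194 0.217] [229. 198.]
   [0.6   0.245 0.189] [212. 181.]
   [0.65  0.296 0.161] [195. 165.]
(240, 195)
   [0.45  0.095 0.166] [267. 234.]
   [0.5   0.146 0.131] [249. 217.]
   [0.55  0.198 0.095] [233. 201.]
   [0.6   0.249 0.059] [217. 186.]
   [0.65  0.301 0.023] [202. 172.]
(275, 207)
   [ 0.45  -0.036  0.176] [314. 233.]
   [0.5   0.006 0.141] [298. 216.]
   [0.55  0.048 0.106] [283. 200.]
   [0.6  0.09 0.07] [269. 185.]
   [0.65  0.133 0.035] [255. 171.]
(362, 140)
   [ 0.45  -0.259  0.411] [422. 230.]
   [ 0.5   -0.233  0.392] [408. 209.]
   [ 0.55  -0.208  0.374] [394. 188.]
   [ 0.6   -0.182  0.356] [380. 168.]
   [ 0.65  -0.156  0.338] [367. 149.]
(222, 125)
   [0.45  0.157 0.355] [239. 234.]
   [0.5   0.213 0.333] [216. 214.]
   [0.55  0.269 0.311] [195. 195.]
   [0.6   0.325 0.289] [174. 176.]
   [0.65  0.381 0.266] [154. 159.]
(225, 180)
   [0.45  0.155 0.194] [245. 235.]
   [0.5   0.211 0.16 ] [226. 217.]
   [0.55  0.267 0.127] [208. 201.]
   [0.6   0.323 0.093] [190. 185.]
   [0.65  0.379 0.059] [174. 171.]
```

```bash
python3 -m crank '{"linear":[[-3,4,-3],[-6,8,-6],[-8,12,-8],[-10,15,-10],[-12,18,-10],[-14,20.9,-10],[-14,20.9,-10],[-14,20.9,-10]],"dr":[[0,0,-0.1],[0,0,-0.2],[0,0,-0.3],[0,0,-0.3],[0,0,-0.3],[0,0,-0.3],[0,0,-0.3],[0,0,-0.3]],"jaw":[0,0,0,0,0,0,0,0]}'
python3 - <<'E'
from h import *
from workcell import sensors
s=sensors.observe();print(R.from_rotvec(s['orientation']).as_matrix().round(3),s['joint_positions'])
E
```

```text
time_s: 0.82
tool_pos: [0.3023, 0.3169, 0.3319]
orientation: [2.176, 2.264, 0.001]
contact_force: [0.9, 0.3, 0.1]
opening: -0.0002
[[-0.04   0.999  0.002]
 [ 0.999  0.04  -0.   ]
 [-0.     0.002 -1.   ]] [ 0.64267313  0.08354372 -0.14887676  1.33723793 -0.00134835  0.60269038]
```

```bash
python3 -m crank '{"linear":[[-3,2,0],[-7,4,0],[-10,6,-1],[-13,9,-2],[-16,11,-3],[-19,13,-3],[-22,15,-3],[-22,15,-3]],"dr":[[0,0,0],[0,0,0],[0,0,0],[0,0,0],[0,0,0],[0,0,0],[0,0,0],[0,0,0]],"jaw":[0,0,0,0,0,0,0,0]}'
python3 - <<'E'
from h import *
from workcell import sensors,viewer
W=viewer.camera_model('wrist');print(W)
a=viewer.snapshot('wrist');cv2.imwrite('pics/w1.png',a)
cv2.imwrite('pics/w1z.png',cv2.resize(a,None,fx=1.4,fy=1.4,interpolation=cv2.INTER_CUBIC))
E
```

```text
time_s: 1.48
tool_pos: [0.4621, 0.1026, 0.3605]
orientation: [2.176, 2.265, -0.001]
contact_force: [-0.7, 0.7, -0.7]
opening: 0.0001
{'fx': 331.72663995008867, 'fy': 331.72663995008867, 'cx': 278.84637514339335, 'cy': 208.28372963715154, 'position': array([0.3967295 , 0.10156052, 0.50436764]), 'rotation': array([-0.20367018, -0.2101133 ,  1.60095118])}
```

View pics/w1z.png

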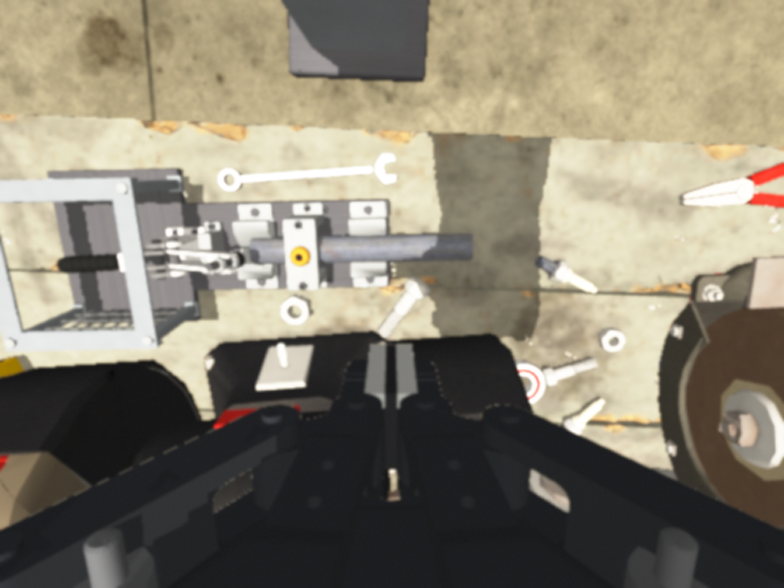

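```bash
python3 - <<'E'
import cv2
a=cv2.imread('pics/w1.png')
cv2.imwrite('pics/wa.png',cv2.resize(a[115:255,0:140],None,fx=4,fy=4,interpolation=cv2.INTER_CUBIC))
cv2.imwrite('pics/wb.png',cv2.resize(a[130:220,150:350],None,fx=4,fy=4,interpolation=cv2.INTER_CUBIC))
E
```

```text
(no output)
```

View pics/wa.png

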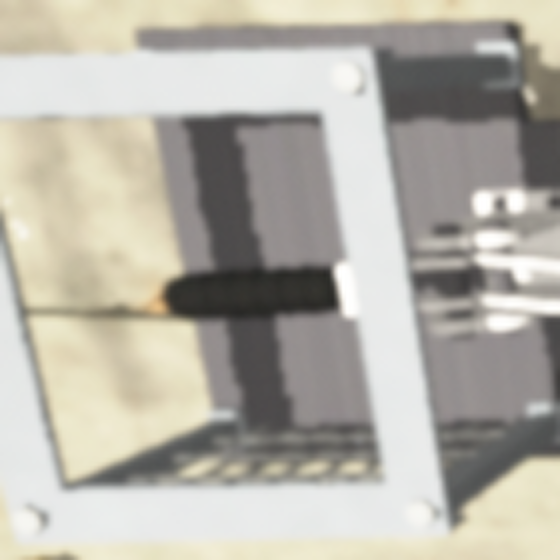

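View pics/wb.png

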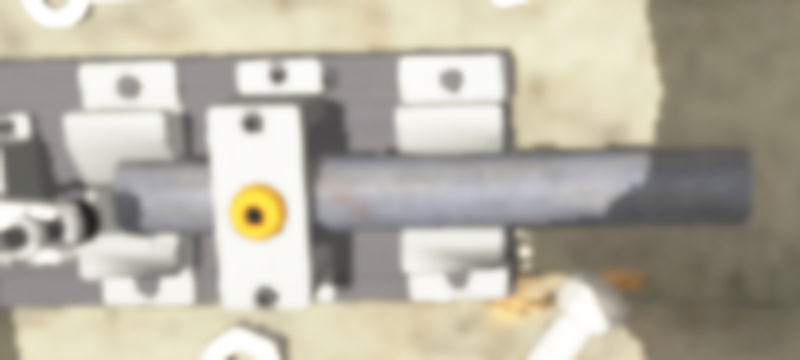

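```bash
cat > fit2.py <<'E'
from fit import *
W=dict(fx=331.72663995,fy=331.72663995,cx=278.846375,cy=208.283730,position=np.array([0.3967295 , 0.10156052, 0.50436764]),rotation=np.array([-0.20367018, -0.2101133 ,  1.60095118]))
o4=lambda a,x,y:(np.array(a)+.5)/4+[x,y]-.5
P3=np.array([[-75,-56,110],[75,-56,110],[57,-176,110],[57,-74,110],[-57,-74,110],[-47,156,12],[47,156,12]])/1e3
px=np.vstack([o4([[375,47],[448,535],[64,487],[388,483],[320,112]],0,115),o4([[512,50],[517,300]],150,130)])
def rw(p): return (proj(W,jig(*p,P3))-px).ravel()
f=least_squares(rw,[.48,-.05,.05]);print(f.x,f.fun.reshape(-1,2).round(2).tolist())
f2=least_squares(lambda p:np.r_[2*rw(p),res(p)],[.48,-.05,.05]);print(f2.x,rw(f2.x).round(1))
for p in (f.x,f2.x):
  for uv in [(750,149),(752,186),(751,220)]:
    w=atz(W,*o4(uv,150,130),.0395+ (.0135 if uv[1]==186 else 0)); print('free',w.round(4), R.from_euler('z',-p[2]).apply(w-[p[0],p[1],0]).round(4))
  for uv in [(170,295),(250,290)]:
    w=atz(W,*o4(uv,0,115),.095); print('grip',w.round(4), R.from_euler('z',-p[2]).apply(w-[p[0],p[1],0]).round(4))
  for n,P in dict(free_home=[0,.2,.0395],stop=[0,-.02,.0395],grip=[0,-.124,.097]).items(): print(n,jig(*p,P).round(4))
E
python3 fit2.py
```

```text
[ 0.48521186 -0.05272508  0.0593158 ] [[-0.32, 0.35], [0.8, -0.32], [-0.2, 0.01], [-0.59, -0.43], [0.63, 0.25], [-0.19, 0.04], [-0.19, -0.05]]
[ 0.48529581 -0.0528195   0.05864963] [-0.4  0.4  0.7 -0.3 -0.3 -0.  -0.7 -0.4  0.6  0.3 -0.2  0.2 -0.3  0.1]
free [0.4579 0.1853 0.0395] [-0.0131  0.2393  0.0395]
free [0.4688 0.1847 0.053 ] [-0.0023  0.238   0.053 ]
free [0.4832 0.1879 0.0395] [0.0122 0.2403 0.0395]
grip [ 0.4926 -0.1932  0.095 ] [-0.0009 -0.1407  0.095 ]
grip [ 0.49   -0.1679  0.095 ] [-0.0021 -0.1152  0.095 ]
free_home [[0.4734 0.1469 0.0395]]
stop [[ 0.4864 -0.0727  0.0395]]
grip [[ 0.4926 -0.1765  0.097 ]]
free [0.4579 0.1853 0.0395] [-0.0133  0.2393  0.0395]
free [0.4688 0.1847 0.053 ] [-0.0025  0.2381  0.053 ]
free [0.4832 0.1879 0.0395] [0.012  0.2404 0.0395]
grip [ 0.4926 -0.1932  0.095 ] [-0.0009 -0.1406  0.095 ]
grip [ 0.49   -0.1679  0.095 ] [-0.0021 -0.1151  0.095 ]
free_home [[0.4736 0.1468 0.0395]]
stop [[ 0.4865 -0.0728  0.0395]]
grip [[ 0.4926 -0.1766  0.097 ]]
```

```bash
python3 - <<'E'
from fit2 import *
for uv in [(538,260),(550,255),(598,290),(415,285)]:
    print(uv,atz(W,uv[0]/1.4,uv[1]/1.4,.01))
E
```

```text
[ 0.48521186 -0.05272508  0.0593158 ] [[-0.32, 0.35], [0.8, -0.32], [-0.2, 0.01], [-0.59, -0.43], [0.63, 0.25], [-0.19, 0.04], [-0.19, -0.05]]
[ 0.48529581 -0.0528195   0.05864963] [-0.4  0.4  0.7 -0.3 -0.3 -0.  -0.7 -0.4  0.6  0.3 -0.2  0.2 -0.3  0.1]
free [0.4579 0.1853 0.0395] [-0.0131  0.2393  0.0395]
free [0.4688 0.1847 0.053 ] [-0.0023  0.238   0.053 ]
free [0.4832 0.1879 0.0395] [0.0122 0.2403 0.0395]
grip [ 0.4926 -0.1932  0.095 ] [-0.0009 -0.1407  0.095 ]
grip [ 0.49   -0.1679  0.095 ] [-0.0021 -0.1152  0.095 ]
free_home [[0.4734 0.1469 0.0395]]
stop [[ 0.4864 -0.0727  0.0395]]
grip [[ 0.4926 -0.1765  0.097 ]]
free [0.4579 0.1853 0.0395] [-0.0133  0.2393  0.0395]
free [0.4688 0.1847 0.053 ] [-0.0025  0.2381  0.053 ]
free [0.4832 0.1879 0.0395] [0.012  0.2404 0.0395]
grip [ 0.4926 -0.1932  0.095 ] [-0.0009 -0.1406  0.095 ]
grip [ 0.49   -0.1679  0.095 ] [-0.0021 -0.1151  0.095 ]
free_home [[0.4736 0.1468 0.0395]]
stop [[ 0.4865 -0.0728  0.0395]]
grip [[ 0.4926 -0.1766  0.097 ]]
(538, 260) [0.48746391 0.26446028 0.01      ]
(550, 255) [0.48147954 0.27672012 0.01      ]
(598, 290) [0.51823381 0.33452068 0.01      ]
(415, 285) [0.52070153 0.13299697 0.01      ]
```

```bash
python3 -m crank '{"linear":[[3,0.5,0],[6,1,2],[9,1.2,5],[11.9,1.2,8],[11.9,1.2,12],[11.9,1.2,16],[11.9,1.2,20],[11.9,1.2,24]],"dr":[[0,0,-0.019],[0,0,-0.019],[0,0,-0.019],[0,0,-0.019],[0,0,-0.019],[0,0,-0.019],[0,0,-0.019],[0,0,-0.019]],"jaw":[0,0,0,0,0,0,0,0]}'
python3 -m crank '{"linear":[[0,0,3],[0,0,6],[0,0,8.5],[0,0,8.5]],"dr":[[0,0,0],[0,0,0],[0,0,0],[0,0,0]],"jaw":[0,0,0,0]}'
python3 - <<'E'
from h import *
from workcell import sensors,viewer
s=sensors.observe();print(R.from_rotvec(s['orientation']).as_matrix().round(3))
a=viewer.snapshot('wrist');cv2.imwrite('pics/w2.png',a)
a=viewer.snapshot('scene')[195:305,180:350];cv2.imwrite('pics/s2.png',cv2.resize(a,None,fx=4.6,fy=4.6))
E
```

```text
time_s: 2.2
tool_pos: [0.4644, 0.2273, 0.1196]
orientation: [-2.148, -2.292, -0.0]
contact_force: [0.4, 0.1, -0.3]
opening: -0.0004
time_s: 2.53
tool_pos: [0.4615, 0.2259, 0.0322]
orientation: [-2.146, -2.289, 0.01]
contact_force: [-1.6, -0.5, 0.4]
opening: 0.0004
[[-0.064  0.998 -0.008]
 [ 0.998  0.064 -0.002]
 [-0.002 -0.008 -1.   ]]
```

View pics/w2.png

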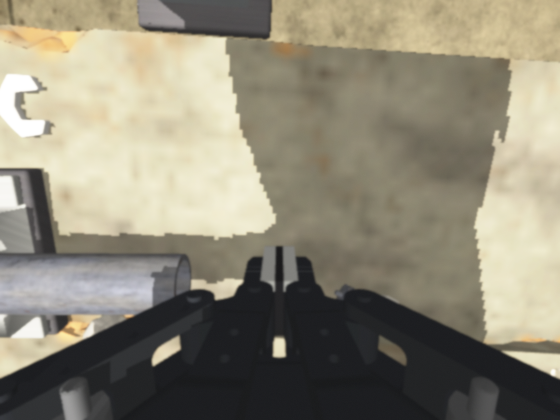

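View pics/s2.png

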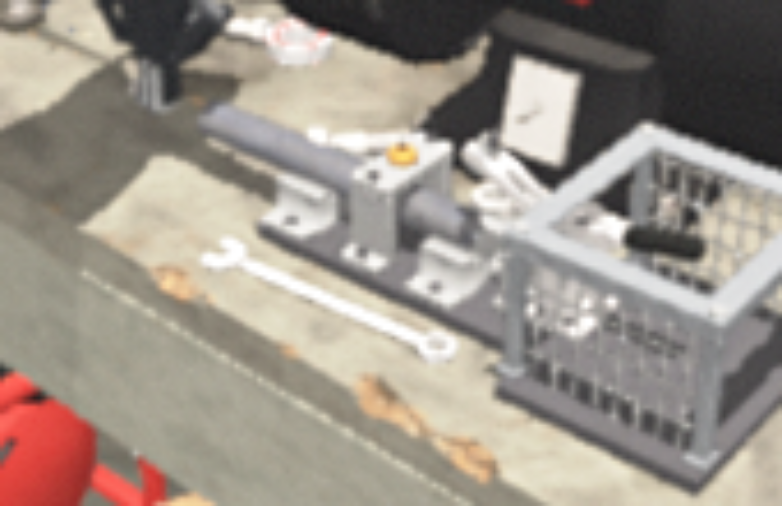

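```bash
python3 -m crank '{"linear":[[-0.2,0.5,0],[-0.7,0.75,0],[-1.2,0.75,0],[-1.7,0.75,0],[-2.2,0.75,0],[-2.6,0.75,0],[-3,0.75,0],[-3.3,0.75,0]],"dr":[[0,0,0],[0,0,0],[0,0,0],[0,0,0],[0,0,0],[0,0,0],[0,0,0],[0,0,0]],"jaw":[0,0,0,0,0,0,0,0]}'
python3 -m crank '{"linear":[[-0.3,0,0],[-0.6,0,0],[-0.9,0,0],[-1.2,0,0],[-1.5,0,0],[-1.8,0,0],[-2.1,0,0],[-2.1,0,0]],"dr":[[0,0,0],[0,0,0],[0,0,0],[0,0,0],[0,0,0],[0,0,0],[0,0,0],[0,0,0]],"jaw":[0,0,0,0,0,0,0,0]}'
python3 - <<'E'
from h import *
from workcell import sensors,viewer
s=sensors.observe();d=s['tool_pos']-[.4853,-.0527,0];print(R.from_euler('z',-.059).apply(d),s['contact_force'])
a=viewer.snapshot('wrist');cv2.imwrite('pics/w3.png',a)
E
```

```text
time_s: 3.3
tool_pos: [0.4755, 0.1935, 0.0365]
orientation: [-2.15, -2.29, -0.002]
contact_force: [-1.0, 4.9, 0.4]
opening: -0.0
time_s: 3.97
tool_pos: [0.4769, 0.1724, 0.0364]
orientation: [-2.15, -2.29, -0.001]
contact_force: [-0.5, 3.4, 2.5]
opening: -0.0002
[0.00491251 0.22524594 0.03642463] [-0.46588398  3.38597739  2.50387982]
```

View pics/w3.png

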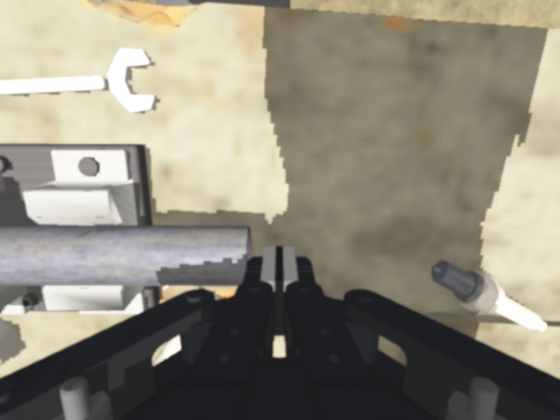

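```bash
python3 -m crank '{"linear":[[-0.2,-0.1,0],[-0.4,-0.2,0],[-0.6,-0.3,0],[-0.8,-0.3,0],[-0.9,-0.3,0],[-1.0,-0.3,0],[-1.0,-0.3,0],[-1.0,-0.3,0]],"dr":[[0,0,0],[0,0,0],[0,0,0],[0,0,0],[0,0,0],[0,0,0],[0,0,0],[0,0,0]],"jaw":[0,0,0,0,0,0,0,0]}'
python3 -m crank '{"linear":[[-0.1,0,0],[-0.15,0,0],[-0.2,0,0],[-0.2,0,0]],"dr":[[0,0,0],[0,0,0],[0,0,0],[0,0,0]],"jaw":[0,0,0,0]}'
python3 -m crank '{"linear":[[-0.05,0,0],[-0.1,0,0],[-0.1,0,0]],"dr":[[0,0,0],[0,0,0],[0,0,0]],"jaw":[0,0,0]}'
```

```text
time_s: 4.68
tool_pos: [0.4751, 0.1626, 0.0366]
orientation: [2.15, 2.29, 0.002]
contact_force: [1.2, 4.9, 1.7]
opening: -0.0001
time_s: 5.02
tool_pos: [0.4752, 0.1608, 0.0366]
orientation: [2.15, 2.291, 0.002]
contact_force: [1.0, 4.7, 1.6]
opening: -0.0001
time_s: 5.27
tool_pos: [0.4753, 0.1598, 0.0366]
orientation: [2.15, 2.291, 0.002]
contact_force: [1.2, 6.2, 2.6]
opening: 0.0002
```

```bash
for i in 1 2 3; do python3 -m crank '{"linear":[[-0.05,0,0],[-0.1,0,0],[-0.1,0,0]],"dr":[[0,0,0],[0,0,0],[0,0,0]],"jaw":[0,0,0]}' | grep -E "pos|force"; done
```

```text
tool_pos: [0.4753, 0.159, 0.0366]
contact_force: [0.7, 6.4, 1.4]
tool_pos: [0.4753, 0.1588, 0.0366]
contact_force: [0.8, 11.1, 2.8]
tool_pos: [0.4753, 0.1587, 0.0366]
contact_force: [1.4, 15.6, 2.2]
```

```bash
python3 -m crank '{"linear":[[-0.05,0,0],[-0.1,0,0],[-0.1,0,0]],"dr":[[0,0,0],[0,0,0],[0,0,0]],"jaw":[0,0,0]}' | grep -E "pos|force"
python3 - <<'E'
from h import *
from workcell import sensors,viewer
W=viewer.camera_model('wrist')
d=sensors.observe()['tool_pos']-[.4853,-.0527,0];print(R.from_euler('z',-.059).apply(d))
print(proj(W,jig(.4853,-.0527,.059,[[-.0135,.2,.0395],[0,.2,.053]])))
a=viewer.snapshot('wrist');cv2.imwrite('pics/w4.png',a)
E
```

```text
tool_pos: [0.4753, 0.1586, 0.0367]
contact_force: [0.8, 19.0, 1.7]
[0.00245394 0.21154608 0.0366732 ]
[[250.18577702 232.89564388]
 [248.25803175 273.95786141]]
```

View pics/w4.png

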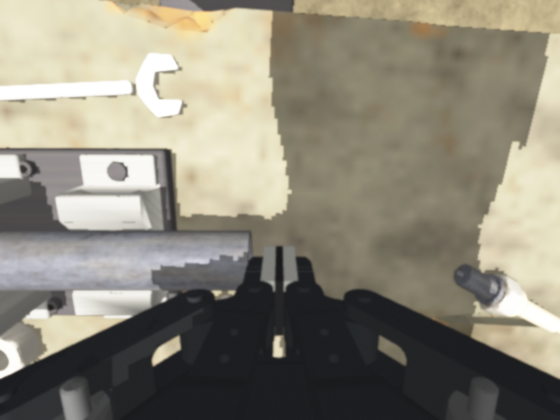

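```bash
python3 -m crank '{"linear":[[0.5,0,0],[1.5,0,0],[3,0,-0.5],[3,0,-4],[3,0,-8],[3,0,-12],[3,0,-16],[3,0,-20]],"dr":[[0,0,0],[0,0,0],[0,0,0],[0,0,0],[0,0,0],[0,0,0],[0,0,0],[0,0,0]],"jaw":[0,0,0,0,0,0,0,0]}'
python3 -m crank '{"linear":[[0,0,0],[-4,0,0],[-8,0,0],[-12,0,0],[-16,0,0],[-20,0,0],[-24,0,0],[-24,0,0]],"dr":[[0,0,0],[0,0,0],[0,0,0],[0,0,0],[0,0,0],[0,0,0],[0,0,0],[0,0,0]],"jaw":[0,0,0,0,0,0,0,0]}'
python3 - <<'E'
from h import *
from workcell import sensors,viewer
s=sensors.observe();d=s['tool_pos']-[.4853,-.0527,0];print(R.from_euler('z',-.059).apply(d),R.from_rotvec(s['orientation']).as_matrix().round(3))
print(viewer.camera_model('wrist'))
a=viewer.snapshot('wrist');cv2.imwrite('pics/w5.png',a)
E
```

```text
time_s: 6.98
tool_pos: [0.4721, 0.1849, 0.2381]
orientation: [2.15, 2.29, -0.002]
contact_force: [0.7, 1.5, -0.1]
opening: -0.0002
time_s: 7.65
tool_pos: [0.4883, -0.0605, 0.236]
orientation: [2.155, 2.283, -0.004]
contact_force: [-0.2, -0.3, -0.0]
opening: -0.0006
[ 0.00251051 -0.00792238  0.23595895] [[-0.057  0.998 -0.001]
 [ 0.998  0.057 -0.003]
 [-0.003 -0.001 -1.   ]]
{'fx': 331.72663995008867, 'fy': 331.72663995008867, 'cx': 278.84637514339335, 'cy': 208.28372963715154, 'position': array([ 0.42305021, -0.06233727,  0.37991527]), 'rotation': array([-0.20316814, -0.21025957,  1.61847103])}
```

View pics/w5.png

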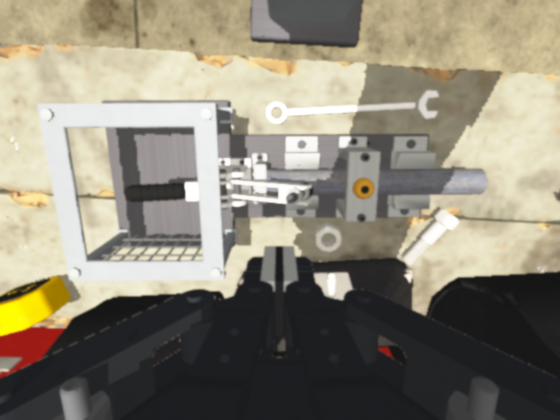

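```bash
python3 - <<'E'
from h import *
W=dict(fx=331.72663995,fy=331.72663995,cx=278.846375,cy=208.283730,position=np.array([ 0.42305021, -0.06233727,  0.37991527]),rotation=np.array([-0.20316814, -0.21025957,  1.61847103]))
G=np.array([[75,-56,110],[75,-194,110],[-75,-194,110],[-75,-56,110],[57,-74,110],[57,-176,110],[-57,-176,110],[-57,-74,110],[0,-124,97],[0,-143,97],[0,200,39.5],[0,200,53]])/1e3
print(proj(W,jig(.4853,-.0527,.059,G)).round(1).tolist())
a=cv2.imread('pics/w5.png')[90:290,30:240]
b=cv2.resize(a,None,fx=3,fy=3,interpolation=cv2.INTER_CUBIC)
for q in proj(W,jig(.4853,-.0527,.059,G)): cv2.circle(b,tuple(int(t) for t in ((q-[30,90]+.5)*3)),3,(0,0,255),-1)
cv2.imwrite('pics/w5z.png',b)
E
```

```text
[[224.0, 279.2], [69.9, 279.2], [38.3, 103.6], [215.5, 103.3], [202.7, 260.5], [87.0, 260.6], [65.2, 127.4], [193.9, 127.2], [144.9, 194.1], [123.2, 194.1], [478.3, 181.8], [486.1, 184.3]]
```

View pics/w5z.png

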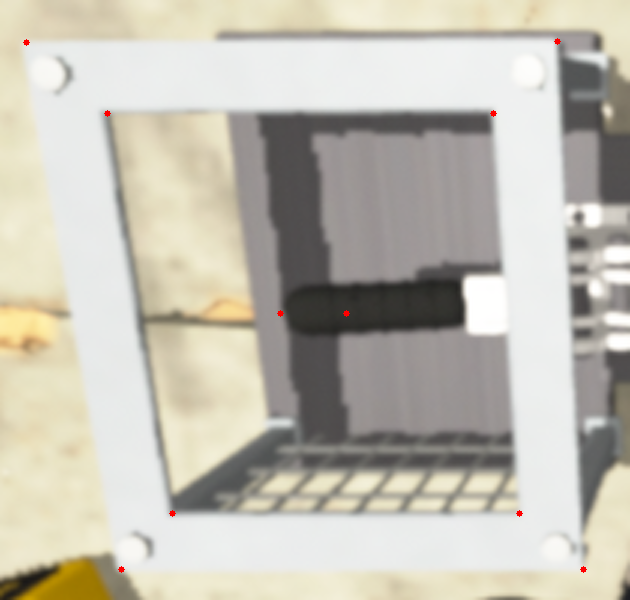

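```bash
python3 -m crank '{"linear":[[-3,-0.1,0],[-6,-0.3,0],[-9,-0.35,0],[-11.6,-0.35,0],[-11.6,-0.35,0],[-11.6,-0.35,0],[-11.6,-0.35,0]],"dr":[[0,0,0],[0,0,0],[0,0,0],[0,0,0],[0,0,0],[0,0,0],[0,0,0]],"jaw":[0,0,0,0,0,0,0]}'
python3 - <<'E'
from h import *
from workcell import sensors,viewer
s=sensors.observe();d=s['tool_pos']-[.4853,-.0527,0];print(R.from_euler('z',-.059).apply(d),R.from_rotvec(s['orientation']).as_matrix().round(3))
a=viewer.snapshot('wrist');cv2.imwrite('pics/w6.png',a)
E
```

```text
time_s: 8.28
tool_pos: [0.4917, -0.1691, 0.236]
orientation: [-2.149, -2.29, 0.001]
contact_force: [-0.4, 1.0, -0.1]
opening: -0.0002
[-0.00046172 -0.11661422  0.23598415] [[-0.064  0.998 -0.001]
 [ 0.998  0.064  0.   ]
 [ 0.001 -0.001 -1.   ]]
```

View pics/w6.png

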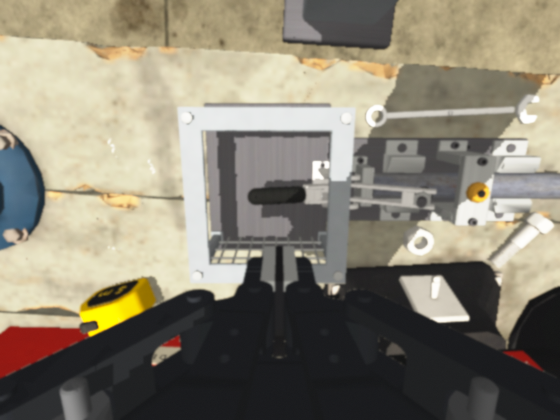

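```bash
python3 -m crank '{"linear":[[0,0,3],[0,0,6],[0,0,9],[0,0,11],[0,0,11],[0,0,11]],"dr":[[0,0,0],[0,0,0],[0,0,0],[0,0,0],[0,0,0],[0,0,0]],"jaw":[0,0,0,0,0,0]}'
python3 - <<'E'
from h import *
from workcell import sensors,viewer
s=sensors.observe();d=s['tool_pos']-[.4853,-.0527,0];print(R.from_euler('z',-.059).apply(d),R.from_rotvec(s['orientation']).as_matrix().round(3))
a=viewer.snapshot('wrist');cv2.imwrite('pics/w7.png',a)
E
```

```text
time_s: 8.83
tool_pos: [0.4915, -0.1689, 0.1261]
orientation: [-2.147, -2.291, 0.001]
contact_force: [0.3, -0.5, 0.6]
opening: 0.0001
[-0.00068616 -0.11637313  0.12614828] [[-0.065  0.998 -0.002]
 [ 0.998  0.065  0.001]
 [ 0.001 -0.002 -1.   ]]
```

View pics/w7.png

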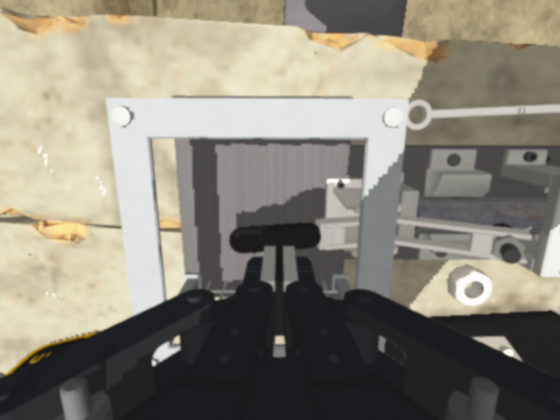

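```bash
python3 -m crank '{"linear":[[-0.8,0,0],[-0.8,0,0.5],[-0.8,0,1.2],[-0.8,0,1.8],[-0.8,0,2.4],[-0.8,0,2.9],[-0.8,0,3.3],[-0.8,0,3.6]],"dr":[[0,0,0],[0,0,0],[0,0,0],[0,0,0],[0,0,0],[0,0,0],[0,0,0],[0,0,0]],"jaw":[0,0,0,0,0,0,0,0]}'
python3 -m crank '{"linear":[[0,0,0.2],[0,0,0.5],[0,0,0.8],[0,0,1],[0,0,1.2],[0,0,1.4],[0,0,1.5],[0,0,1.5]],"dr":[[0,0,0],[0,0,0],[0,0,0],[0,0,0],[0,0,0],[0,0,0],[0,0,0],[0,0,0]],"jaw":[0,0,0,0,0,0,0,0]}'
python3 - <<'E'
from h import *
from workcell import sensors,viewer
s=sensors.observe();d=s['tool_pos']-[.4853,-.0527,0];print(R.from_euler('z',-.059).apply(d))
a=viewer.snapshot('wrist');cv2.imwrite('pics/w8.png',a)
E
```

```text
time_s: 9.55
tool_pos: [0.4927, -0.1789, 0.0902]
orientation: [2.15, 2.289, -0.001]
contact_force: [-0.3, -4.1, 6.2]
opening: 0.0003
time_s: 10.22
tool_pos: [0.493, -0.1794, 0.0755]
orientation: [2.149, 2.288, -0.001]
contact_force: [0.5, -4.3, 4.2]
opening: -0.0002
[ 0.00026177 -0.12696478  0.07550056]
```

View pics/w8.png

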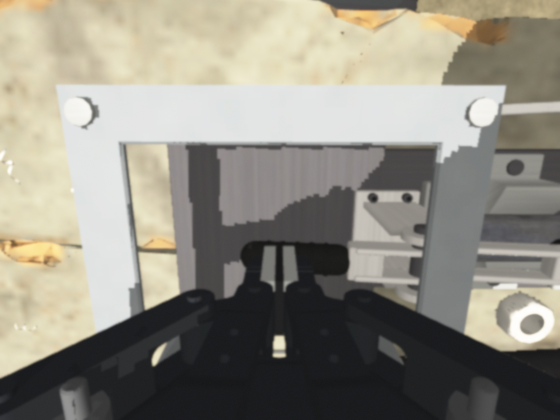

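```bash
python3 -m crank '{"linear":[[0,0,0.1],[0,0,0.25],[0,0,0.4],[0,0,0.4]],"dr":[[0,0,0],[0,0,0],[0,0,0],[0,0,0]],"jaw":[0,0,0,0]}'|grep -E "pos|force"
for i in 1 2 3; do python3 -m crank '{"linear":[[0,0,0.1],[0,0,0.2],[0,0,0.2]],"dr":[[0,0,0],[0,0,0],[0,0,0]],"jaw":[0,0,0]}'|grep -E "pos|force"; done
```

```text
tool_pos: [0.493, -0.1788, 0.0715]
contact_force: [0.7, -3.9, 3.7]
tool_pos: [0.4929, -0.1787, 0.0695]
contact_force: [0.8, -4.4, 3.7]
tool_pos: [0.4931, -0.1788, 0.0683]
contact_force: [-1.6, -3.9, 15.4]
tool_pos: [0.4933, -0.1788, 0.0676]
contact_force: [-6.4, -1.5, 32.3]
```

```bash
python3 -m crank '{"linear":[[0,0,0.03],[0,0,0.03],[0,0,0.03]],"dr":[[0,0,0],[0,0,0],[0,0,0]],"jaw":[0,0,0]}'|grep -E "pos|force"
python3 - <<'E'
from h import *
from workcell import viewer
a=viewer.snapshot('wrist');cv2.imwrite('pics/w9.png',a)
a=viewer.snapshot('scene')[195:305,200:370];cv2.imwrite('pics/s9.png',cv2.resize(a,None,fx=4.6,fy=4.6,interpolation=cv2.INTER_CUBIC))
E
```

```text
tool_pos: [0.4933, -0.1789, 0.0675]
contact_force: [-7.1, -0.3, 34.4]
```

View pics/w9.png

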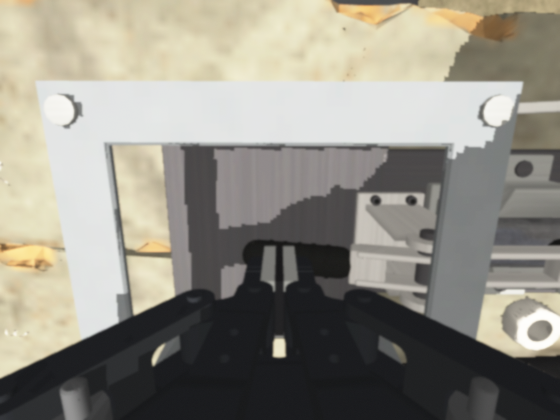

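View pics/s9.png

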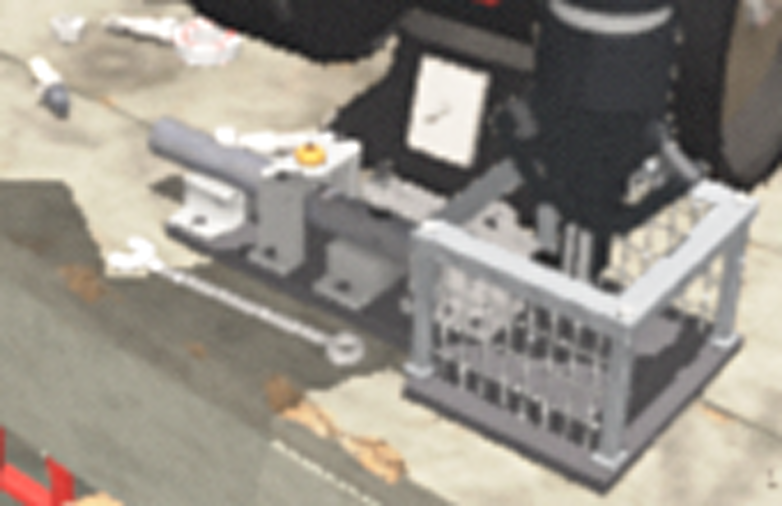

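```bash
python3 -m crank '{"linear":[[0,0,-0.5],[0,0,-2],[0,0,-4],[0,0,-7],[0,0,-11],[0,0,-15],[0,0,-18],[0,0,-18]],"dr":[[0,0,0],[0,0,0],[0,0,0],[0,0,0],[0,0,0],[0,0,0],[0,0,0],[0,0,0]],"jaw":[0,0,0,0,0,0,0,0]}'
python3 -m crank '{"linear":[[3,0,0],[6,-1,0],[9,-2,0],[12,-3,0],[15,-4,0],[18,-5,0],[18,-5,0],[18,-5,0]],"dr":[[0,0,0],[0,0,0],[0,0,0],[0,0,0],[0,0,0],[0,0,0],[0,0,0],[0,0,0]],"jaw":[0,0,0,0,0,0,0,0]}'
python3 - <<'E'
from h import *
from workcell import viewer
W=viewer.camera_model('wrist');a=viewer.snapshot('wrist');cv2.imwrite('pics/w10.png',a)
J=lambda P:proj(W,jig(.4853,-.0527,.059,np.array(P)/1e3)).round(1).tolist()
print('free',J([[-13.5,200,39.5],[0,200,53]]),'grip open/shut',J([[0,-124,97],[0,-124,68],[0,-143,66-7]]))
a=viewer.snapshot('scene')[195:305,200:370];cv2.imwrite('pics/s10.png',cv2.resize(a,None,fx=4.6,fy=4.6,interpolation=cv2.INTER_CUBIC))
E
```

```text
time_s: 12.37
tool_pos: [0.4945, -0.1785, 0.2505]
orientation: [2.145, 2.286, 0.005]
contact_force: [0.8, -1.2, -0.2]
opening: -0.0001
time_s: 13.03
tool_pos: [0.4299, 0.0, 0.2444]
orientation: [-2.145, -2.292, 0.0]
contact_force: [0.9, -0.6, -0.3]
opening: -0.0001
free [[408.2, 218.6], [411.6, 234.4]] grip open/shut [[84.9, 247.8], [100.9, 237.2], [87.2, 234.2]]
```

View pics/w10.png

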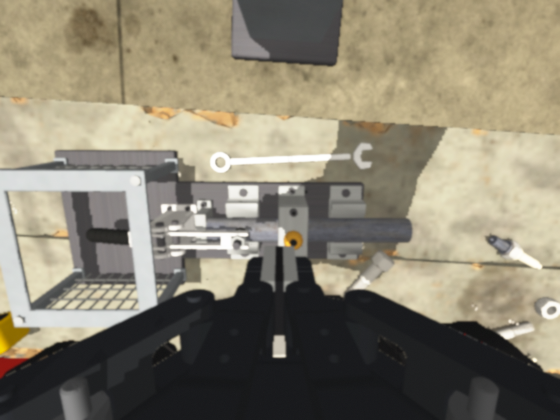

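View pics/s10.png

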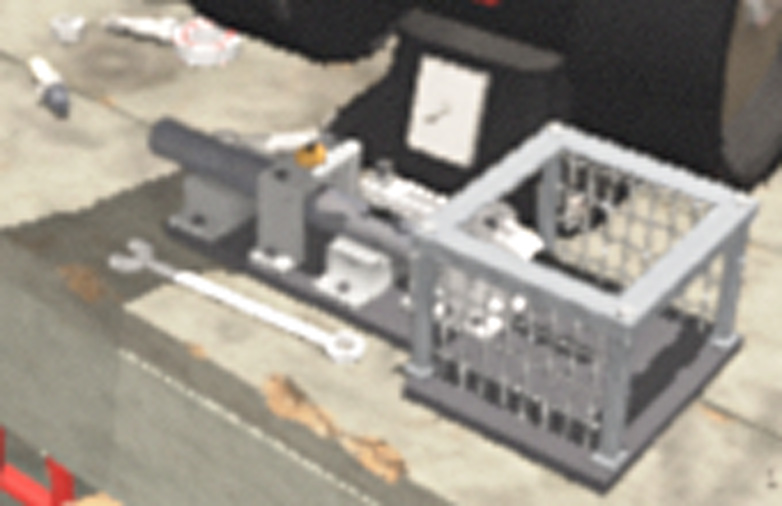

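```bash
python3 -c "
from workcell import job,sensors
print(sensors.observe()['contact_force'],job.finish_job())"
```

```text
the job is handed in; nothing more can be done
[ 0.81204988  0.15839641 -0.36885007] None
```

The pipe is home against the end stop, the clamp lever is pressed down, and the job was handed in at about 13 s.

- **Pipe:** I pushed the free end about 39 mm with the closed fingertips. It then stopped moving while the force rose to 19 N. Its end shows within about 3 px of the predicted home position, both while I was pushing and after the clamp was shut.
- **Lever:** I went in through the guard window and pressed the grip until the fingertip was 67.5 mm above the bench, against an expected 68 mm. The force there was 34 N and rising steeply. After I came out, the grip tip is within about 1 px of its predicted shut position, and the clamp arm lies down on the pipe. I could not see the rubber pad's contact directly.
- **Contacts:** Near the end of the press a sideways force of about 7 N appeared, which I put down to the round grip under the fingertip. The pictures show the fingers well clear of the window's edges. The spanner, nut, bolt and plug look undisturbed. At hand-in the wrist force was under 1 N, with the arm clear above the jig.

No check failed or disagreed.

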